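# Hook the compartment insert under the lip in the finds crate and snap it down

### The job

Pick up the compartment insert by its upright grip and fit it in the grey crate: slide its long free border (the edge farther from the grip) under the crate's retaining lip until it is fully home, then turn the other edge down until it snaps flat under the spring catch, and let go. The holding frame in the crate may sit up to 12 mm nearer or farther along the crate than measured, so feel for the end of the slot with only a light push of about 5 N, press gently, and leave the other things on the table alone.

Things in the scene. Friction and masses are not known exactly. Their poses are not given: they have to be found in the camera images.
- insert: Loose compartment insert, 0.2-0.4 kg, flat on the table: grey plastic plate 170 (x) x 130 (y) x 5 mm, bare for 30 mm at the hooking edge (x=-85) and 14 mm at the catch edge (x=+85), between them 3 mm thick cardboard partitions to 17 mm above the underside, and an upright grey grip slab. Origin: centre of underside, z up.
- grip (a point): Point to grip in the insert's grip slab: x=+25, y=0, z=41 mm in the insert's frame (axes as the insert's). The slab is 12 mm thick in x (fingers close along x), 64 mm wide in y, its top at z=55 mm. Partitions reach z=17 mm beside it.
- edge (a point): Middle of the lower corner of the insert's hooking edge: x=-85, y=0, z=0 mm in the insert's frame; axes as the insert's. While the insert is tilted by more than 6 degrees, over 12 N between it and the crate with its frame spoils the job (stop hooking at about 5 N); at any time, over 40 N of contact on the crate, frame or catch does.
- crate: Grey open crate fixed to the table, outside 300 (x) x 200 (y) x 75 mm high, walls 5. Origin: centre of underside; z up, x from lip end (robot's side) to catch end. In it an aluminium frame holds the insert, x along x. The frame stands off its nominal place along x by an unmeasured d, -12 to +12 mm, new each time; it does not yield.
- slot (a point): Fixed to the crate at (-86.5, 0, 45) mm, crate axes: foot of the slot's end wall, on the frame's floor, if d=0; really d farther along x. The lip roofs the slot: 18 mm deep (free edge at x=+18 from here, +d), underside 11 mm, top 15 mm above the floor, 150 wide. At 12 degrees tilt or less (catch edge up) the hooking edge can reach the end wall.
- catch_end (a point): Fixed to the crate at (86, 0, 45) mm, crate axes: foot of the far wall (7 mm high) if d=0; really d farther along x. Recess is 172.5 mm long; side guides 6 mm high, 137 mm apart. Mid-wall a 30 mm wide spring catch: sloped face from 21 mm above the floor down and inwards to its nose, 5.5 mm inside the wall, 8.5 mm above the floor.
- catch (a joint): Travel of the spring catch, m: 0 at rest, grows outwards (+x), at most 0.008; 1.8 N at 0 plus 0.3 N per mm. The insert meets it at about 5 degrees of tilt, if home in the slot; pressing down on the top of the grip with about 6 to 15 N snaps it in and the catch returns to 0. Seated, the insert is flat, its origin 45 mm above the crate's underside.
- pot: Bystander: terracotta mug-shaped pot, 110 mm high. Origin: on its underside.
- jar: Bystander: glass jar, 60 mm wide, 85 mm high. Origin: on its underside.
- bottle: Bystander: white bottle, 56 mm wide, 120 mm high. Origin: on its underside.
- brush: Bystander: brush 170 mm long, lying between the crate's and the insert's places. Origin: on its underside, near its middle.
- bone: Bystander: bone 140 mm long. Origin: on its underside.
- sherd: Bystander: flat sherd 50 x 35 x 8 mm. Origin: on its underside.
- findsbox: Bystander: open cardboard box 130 x 100 x 50 mm. Origin: on its underside.

How it is judged:
By the outcome, as a careful person would: the job done as asked, in the order asked, and still so for the second after the job is handed in, with the robot touching nothing.
It also fails if it takes over 54 s, if anything falls off the work surface, if the arm or the gripper's body presses on something with over 40 N, if the wrist force passes 120 N, or if a joint passes its speed limit or range.

### The arm

A 7-joint arm with a two-finger parallel gripper is mounted at the origin on the work surface. World frame = base frame: x ahead of the robot, y to its left, z up, the work surface at z = 0. Lengths are in m, angles in rad, forces in N, time in s.
With the tool pointing down it reaches from about 0.4 to 0.85 m from the base axis. Payload 4.5 kg.
Tool frame: the origin (TCP) lies between the finger pads; the fingertips stand 22 mm ahead of it and the grasp point (between the pads) lies 3 mm ahead of it; z points along the fingers, y is the line along which they close (so a half turn about z gives the same grasp; the last joint's range is limited). The gripper opens to 88 mm and grips with 3 to 60 N. Pads are 18 mm wide; open, the fingers measure 123 mm over their backs; the gripper's body (75 mm by 187 mm) begins 45 mm behind the grasp point.
Start: joints at [-1.281, 0.689, -0.195, 1.565, 0.157, 0.902, -0.215], TCP at [0.158, 0.605, 0.24] pointing down, gripper open.
Joint ranges: [-3.01, 3.01], [-0.46, 2.08], [-1.47, 1.51], [0.13, 2.56], [-1, 4.14], [0.04, 2.09], [-2.66, 2.66]. Speed limits (rad/s): [2.57, 2.57, 3.14, 3.14, 3.14, 3.14, 3.14].

### API

Orientations are given as a 3x3 rotation matrix whose columns are the frame's x, y, z axes.
In Python, from workcell import r gives the robot as it stands.
- The arm moves only by the shell command python3 -m pendant 'ROWS' [FORCE]. ROWS is JSON, one flat list of numbers, 5 for each row, row after row: the opening in per cent of the stroke, from 0 (shut) to 100 (fully open), then the shift along the tool's x, y, z in m, then the turn about the tool's z in degrees. In form: [grip, dx, dy, dz, turn, grip, dx, dy, dz, turn, ...]. A call has 1 to 20 rows; each row shifts and turns the commanded pose from where the row before left it, along the tool's axes as they then stand; what a row does not reach is not made up. A row lasts 1/10 s, in which the tool goes at most 50 mm and 8.59 degrees, less where a joint would pass 70% of its speed; a pose out of reach is approached as far as the arm can. A call with a gripper value outside its range is refused whole. The fingers move at their own pace and stop on an object; FORCE is the grip in N (left out, the last holds). Time passes only in rows, so rows that do not move let the fingers close. It gives the time, the measured TCP pose, the force, the opening and the grip force at its end, in the units of the state.
- r.observe(): the state, without advancing time (a new reading comes with each control period).
- r.grab_frame(name): name is "scene" or "top" or "wrist"; returns a dict with "pixels" (420x560x3 uint8, red, green, blue), "intrinsics" (3x3 intrinsics, pixels), "eye" and "orientation" of the camera in the world. Camera axes: x right, y down, z forward; pixel columns grow to the right and rows downward; lengths in m; the calibration is good to about 2 mm. A picture is of the moment at which its call begins. There is no depth.
- r.job_done(): hands the job in; it is judged then, once.
The state is a dict: "t": time; "joints": joint angles; "qvel": joint speeds; "tau": joint torques, N m; "position": TCP position; "tool_rot": TCP orientation; "contact_force": force on the tool from outside, world axes, zero at the start; "ft_torque": the same for the moment, N m; "grip_width": finger opening in m; "grasp_force": force on a finger pad.
Only numpy, scipy, OpenCV 4.12 (cv2) and the standard library are available. Lean on these libraries where they do the work, as an engineer would, in place of code of your own. Each camera call takes 0.05 s, during which the arm holds its last target. There are 200 camera calls.

## Working session

There is one attempt and no reset: what is moved stays moved. The work goes in short steps, Python scripts to look and compute and a shell command to move; the robot and the scene stay as the last step left them, time stands still between calls to the robot, and variables do not carry over. Pictures are saved under pics/ and viewed, at most 10 in all, crops included, and the job is handed in when it is done.

```bash
mkdir -p pics; ls
python3 - <<'E'
from workcell import r
import cv2, pickle
o=r.observe()
print({k:o[k] for k in ('t','position','tool_rot','contact_force','grip_width')})
for n in ('scene','top'):
    f=r.grab_frame(n); pickle.dump(f,open(f'{n}0.pkl','wb'))
    cv2.imwrite(f'pics/{n}0.png',f['pixels'][:,:,::-1]); print(n,f['intrinsics'],f['eye'],f['orientation'])
E
```

```text
pics
{'t': 0.0, 'position': array([0.15799489, 0.60405253, 0.23931446]), 'tool_rot': array([[-9.67494014e-01,  2.52893667e-01, -3.54501680e-04],
       [ 2.52893892e-01,  9.67492368e-01, -1.78824075e-03],
       [-1.09257091e-04, -1.81976353e-03, -9.99998338e-01]]), 'contact_force': array([ 0.30021436, -0.17320775, -0.42117416]), 'grip_width': 0.08786607496026592}
scene [[411.36876091   0.         276.97254571]
 [  0.         411.36876091 208.07740062]
 [  0.           0.           1.        ]] [ 1.31285411 -0.03126372  0.96394131] [[ 0.07180044  0.7628959  -0.64252202]
 [ 0.99733617 -0.06321616  0.0363907 ]
 [-0.01285546 -0.64342332 -0.76540262]]
top [[451.22511538   0.         277.07498159]
 [  0.         451.22511538 217.44043491]
 [  0.           0.           1.        ]] [0.35763574 0.00763437 1.53475344] [[-0.02610222 -0.98703748  0.15835307]
 [-0.99959711  0.02400444 -0.01514601]
 [ 0.0111485  -0.15868461 -0.98726638]]
```

View pics/top0.png

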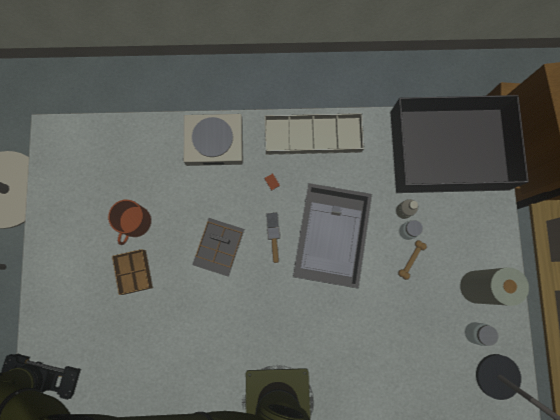

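View pics/scene0.png

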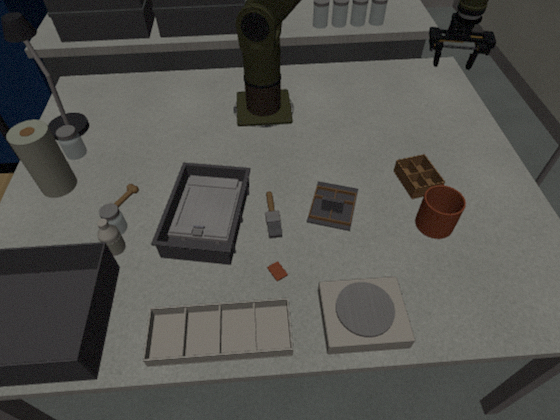

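Run:
```python
import cv2, pickle, numpy as np
t=pickle.load(open('top0.pkl','rb'))['pixels'][:,:,::-1]; s=pickle.load(open('scene0.pkl','rb'))['pixels'][:,:,::-1]
a=cv2.resize(t[175:295,180:380],None,fx=4,fy=4,interpolation=cv2.INTER_CUBIC)
b=cv2.resize(s[155:270,150:365],None,fx=3.7,fy=3.7,interpolation=cv2.INTER_CUBIC)
f=lambda x:cv2.convertScaleAbs(x,alpha=1.6)
cv2.imwrite('pics/topc.png',f(a)); cv2.imwrite('pics/scenec.png',f(b))
```

```text
(no output)
```

View pics/topc.png

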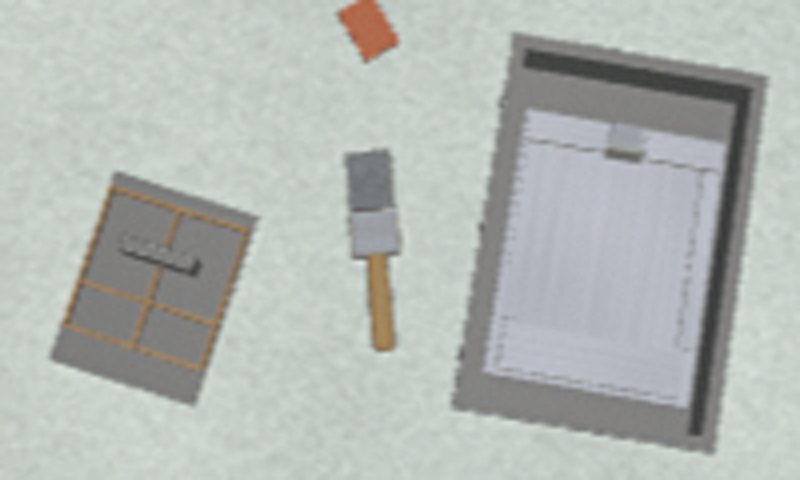

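View pics/scenec.png

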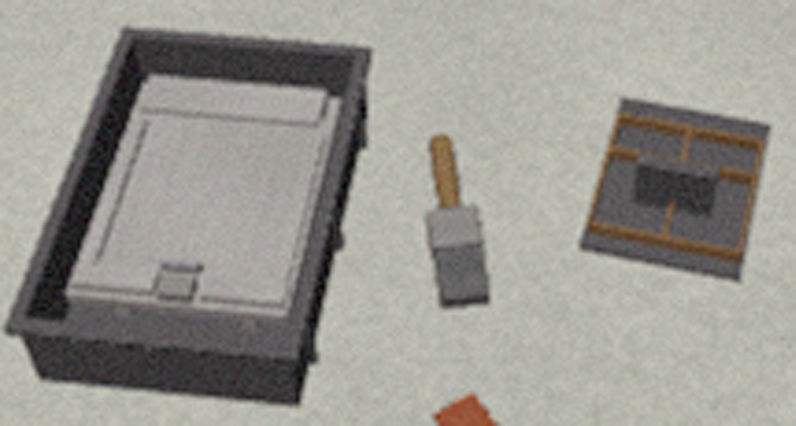

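The insert lies at about (219,247) in the top view. Its bare hooking edge faces the robot and its grip is on the far side. The crate is at about (333,235), with the lip on the robot's side and the catch at about (336,210). The rows can't tilt the tool, so I'll grip the slab by its 64 mm ends. The insert can then pivot in the pads under its own weight, and more grip force locks it.

```bash
cat > h.py <<'E'
import numpy as np
def ray(f,uv):
    K=f['intrinsics'];d=np.linalg.inv(K)@np.array([uv[0],uv[1],1.]);return f['orientation']@d
def onz(f,uv,z):
    d=ray(f,uv);e=np.array(f['eye']);return (e+d*(z-e[2])/d[2])
def proj(f,P):
    c=np.array(f['orientation']).T@(np.array(P)-f['eye']);p=f['intrinsics']@c;return p[:2]/p[2]
def pose(C,Y):  # yaw and centre from near-left, far-left, far-right, near-right
    C=np.array(C);x=C[1]+C[2]-C[0]-C[3];return C.mean(0),np.degrees(np.arctan2(x[1],x[0])),[np.linalg.norm(C[i]-C[i-1])for i in range(4)]
E
python3 - <<'E'
import pickle,numpy as np
from h import *
t=pickle.load(open('top0.pkl','rb'));s=pickle.load(open('scene0.pkl','rb'))
T=lambda u,v:(180+(u+.5)/4-.5,175+(v+.5)/4-.5)
S=lambda u,v:(150+(u+.5)/3.7-.5,155+(v+.5)/3.7-.5)
ins=[onz(t,T(*p),.005) for p in((52,360),(117,172),(258,217),(196,404))]
print('insert top',pose(ins,0))
ins=[onz(s,S(*p),.005) for p in((768,124),(742,280),(582,247),(622,98))]
print('insert scene',pose([ins[3],ins[2],ins[1],ins[0]],0))
cr=[onz(t,T(*p),.075) for p in((453,408),(516,35),(766,77),(714,453))]
print('crate top',pose(cr,0))
cr=[onz(s,S(*p),.075) for p in((125,28),(371,47),(303,355),(8,330))]
print('crate scene',pose([cr[1],cr[2],cr[3],cr[0]],0))
E
```

```text
insert top (array([0.50803509, 0.18517388, 0.005     ]), np.float64(-19.068868119862564), [np.float64(0.12723697258270808), np.float64(0.16836911071338093), np.float64(0.1272258310547364), np.float64(0.16629780646066064)])
insert scene (array([0.50712802, 0.18644122, 0.005     ]), np.float64(-18.317322491974718), [np.float64(0.12685480983211303), np.float64(0.169749700223026), np.float64(0.1285699131792633), np.float64(0.17133532110800315)])
crate top (array([ 0.53054151, -0.19488293,  0.075     ]), np.float64(-11.275078496511197), [np.float64(0.21191224131688993), np.float64(0.31179546968946326), np.float64(0.2097673290032398), np.float64(0.3120006324550251)])
crate scene (array([ 0.52872657, -0.19315058,  0.075     ]), np.float64(-10.850039556185914), [np.float64(0.21080798237848972), np.float64(0.310169817272338), np.float64(0.2139605323110705), np.float64(0.31288255509164237)])
```

```bash
python3 -m pendant '[100,-0.0335,-0.0227,0,0,100,-0.0335,-0.0227,0,0,100,-0.0335,-0.0227,0,0,100,-0.0335,-0.0227,0,0,100,-0.0335,-0.0227,0,0,100,-0.0335,-0.0227,0,0,100,-0.0335,-0.0227,0,0,100,-0.0335,-0.0227,0,0,100,-0.0335,-0.0227,0,0,100,-0.0335,-0.0227,0,0,100,-0.0335,-0.0227,0,0,100,-0.0335,-0.0227,0,0,100,-0.0335,-0.0227,0,0,100,-0.0335,-0.0227,0,4,100,0,0,0,0,100,0,0,0,0]'
python3 - <<'E'
from workcell import r
import cv2, pickle
f=r.grab_frame('wrist'); pickle.dump(f,open('w1.pkl','wb'))
cv2.imwrite('pics/w1.png',f['pixels'][:,:,::-1]);print(f)if 0 else print(f['eye'],f['orientation'],r.observe()['position'])
E
```

```text
t: 1.7
position: [0.5315, 0.1777, 0.2396]
tool_rot: [[-0.947, 0.322, -0.001], [0.322, 0.947, -0.0], [0.001, -0.0, -1.0]]
contact_force: [-0.3, -0.3, -0.3]
grip_width: 0.0882
grasp_force: 0.0
[0.46440167 0.20147208 0.38345693] [[ 3.21100701e-01  9.10192289e-01  2.61618685e-01]
 [ 9.47044726e-01 -3.08374393e-01 -8.95071030e-02]
 [-7.92171860e-04  2.76505389e-01 -9.61012041e-01]] [0.53072603 0.17915072 0.23978368]
```

View pics/w1.png

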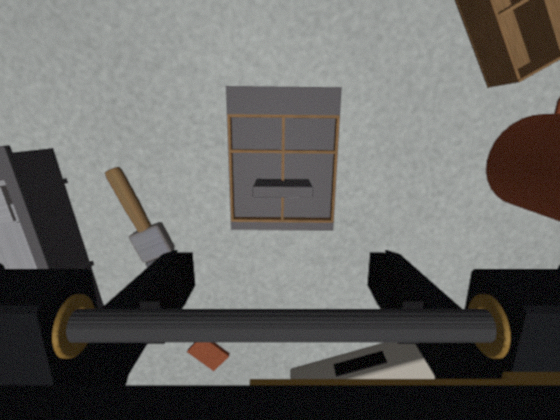

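The insert's corners are at (226,86), (341,87), (334,231) and (231,231). The slab's dark top runs from column 254 to 311 at row ~183. The insert is well aligned with the tool.

Run:
```python
import pickle,numpy as np,cv2
from h import *
from workcell import r
f=pickle.load(open('w1.pkl','rb'));o=r.observe()
g=cv2.cvtColor(f['pixels'],cv2.COLOR_RGB2HSV); 
m=(f['pixels'][70:250,200:370].max(2)<115).astype(np.uint8)
m=cv2.morphologyEx(m,cv2.MORPH_CLOSE,np.ones((7,7)))
c=max(cv2.findContours(m,0,2)[0],key=cv2.contourArea)
q=cv2.approxPolyDP(c,8,True)[:,0]+[200,70];print(q.tolist())
C=[onz(f,p,.005) for p in((226,86),(231,231),(334,231),(341,87))]
ctr,yaw,s=pose(C,0);print(ctr,yaw,s)
R=o['tool_rot'];a=np.radians(yaw);G=ctr+.025*np.array([np.cos(a),np.sin(a),0])
print('grip',G,'tool shift',R.T@(np.array([G[0],G[1],.0])-o['position']))
e=[onz(f,p,.055) for p in((253.5,183),(312,183))];print('slab top',np.mean(e,0),e)
```

```text
[[226, 86], [231, 228], [332, 229], [340, 88]]
[0.50963953 0.18849655 0.005     ] -19.03021631900518 [np.float64(0.12836599818648706), np.float64(0.17114373580853132), np.float64(0.13032280369097454), np.float64(0.17004566377229177)]
grip [0.5332732  0.18034488 0.005     ] tool shift [-0.00236648  0.00190226  0.23978096]
slab top [0.52315139 0.18339449 0.055     ] [array([0.51328026, 0.1542667 , 0.055     ]), array([0.53302251, 0.21252228, 0.055     ])]
```

```bash
python3 -m pendant '[100,-0.0015,0.002,0.03,0,100,0,0,0.03,0,100,0,0,0.03,0,100,0,0,0.03,0,100,0,0,0.03,0,100,0,0,0.02,0,100,0,0,0.015,0,100,0,0,0.01,0,100,0,0,0,0,60,0,0,0,0,60,0,0,0,0,60,0,0,0,0,60,0,0,0,0,60,0,0,0,0]' 10
```

```text
t: 3.15
position: [0.5339, 0.1799, 0.0459]
tool_rot: [[-0.947, 0.32, 0.001], [0.32, 0.947, 0.0], [-0.001, 0.0, -1.0]]
contact_force: [0.0, 0.0, 6.3]
grip_width: 0.0638
grasp_force: 10.0
```

```bash
python3 -m pendant '[60,0,0,-0.002,0,60,0,0,-0.002,0,60,0,0,0,0]' 10; python3 -m pendant '[60,0,0,-0.004,0,60,0,0,-0.004,0,60,0,0,0,0,60,0,0,0,0]'
```

```text
t: 3.45
position: [0.5335, 0.1801, 0.0491]
tool_rot: [[-0.947, 0.32, 0.0], [0.32, 0.947, 0.0], [0.0, 0.0, -1.0]]
contact_force: [0.7, -0.8, -3.3]
grip_width: 0.0638
grasp_force: 10.0
t: 3.85
position: [0.5336, 0.18, 0.0573]
tool_rot: [[-0.947, 0.32, 0.0], [0.32, 0.947, 0.0], [-0.0, 0.0, -1.0]]
contact_force: [1.1, 0.2, -2.2]
grip_width: 0.0639
grasp_force: 10.0
```

```bash
python3 -m pendant '[60,0,0,-0.004,0,60,0,0,-0.004,0,60,0,0,-0.003,0,60,0,0,0,0,60,0,0,0,0]'
python3 - <<'E'
from workcell import r
import cv2, pickle, numpy as np
f=r.grab_frame('wrist'); g=r.grab_frame('scene'); pickle.dump((f,g),open('w2.pkl','wb'))
a=cv2.resize(f['pixels'][60:260,180:380],(400,400)); b=cv2.resize(g['pixels'][150:260,290:380],(327,400))
cv2.imwrite('pics/w2.png',cv2.convertScaleAbs(np.hstack([a,b])[:,:,::-1],alpha=1.5))
E
```

```text
t: 4.35
position: [0.5336, 0.18, 0.0682]
tool_rot: [[-0.947, 0.32, 0.0], [0.32, 0.947, 0.0], [-0.0, 0.0, -1.0]]
contact_force: [0.4, 0.2, -2.4]
grip_width: 0.0636
grasp_force: 10.0
```

View pics/w2.png

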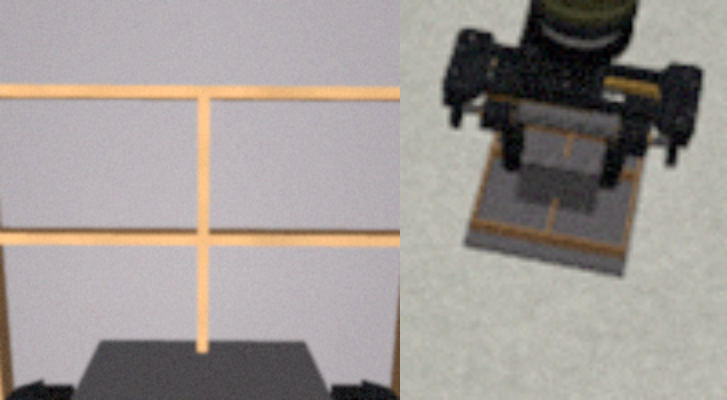

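The wrist crop shows the insert held between the pads: first partition at full-frame row ~106, second at ~179. I'll solve the tilt from those rows and the hooking edge's row.

```bash
cat >> h.py <<'E'
def tilt_pt(o,th,x,y,z,dz=0):  # world point of insert point (mm) if it pivots about the grip held in the tool
    R=np.array(o['tool_rot']);G=np.array(o['position'])+R[:,2]*.003
    a=np.radians(th);v=np.array([x-25,y,z-41-dz])/1e3
    v=np.array([v[0]*np.cos(a)-v[2]*np.sin(a),v[1],v[0]*np.sin(a)+v[2]*np.cos(a)])
    X=-R[:,0];Y=R[:,1];return G+X*v[0]+Y*v[1]+np.array([0,0,1])*v[2]
E
python3 - <<'E'
import pickle,numpy as np
from h import *
from workcell import r
f,g=pickle.load(open('w2.pkl','rb'));o=r.observe()
p=f['pixels'].astype(float).mean(2)
print(p[0:115:1,240:320].mean(1).astype(int).tolist())
for th in range(0,16,3): print(th,[proj(f,tilt_pt(o,th,x,0,z))[1].round(1) for x,z in((-85,5),(-85,0),(-53.5,17),)],tilt_pt(o,th,-85,0,0)[2].round(4), [proj(g,tilt_pt(o,th,85,y,5)).round(1).tolist() for y in(65,-65)])
E
```

```text
[208, 208, 208, 208, 209, 208, 208, 208, 208, 207, 206, 206, 206, 206, 206, 206, 206, 206, 206, 207, 207, 207, 208, 208, 208, 208, 208, 208, 208, 207, 208, 207, 207, 207, 207, 207, 207, 208, 208, 208, 209, 210, 206, 182, 137, 118, 118, 118, 118, 119, 118, 119, 118, 118, 119, 119, 119, 119, 119, 119, 119, 119, 119, 119, 119, 120, 120, 119, 120, 120, 120, 119, 120, 120, 120, 120, 120, 120, 120, 120, 120, 120, 120, 120, 120, 120, 121, 120, 120, 120, 121, 121, 121, 121, 121, 121, 121, 121, 121, 121, 121, 122, 125, 128, 129, 129, 129, 127, 115, 99, 109, 121, 123, 123, 123]
0 [np.float64(44.5), np.float64(46.7), np.float64(107.1)] 0.0241 [[352.0, 225.6], [307.4, 217.1]]
3 [np.float64(51.1), np.float64(53.6), np.float64(110.2)] 0.0184 [[352.1, 225.4], [307.4, 216.8]]
6 [np.float64(57.9), np.float64(60.5), np.float64(113.5)] 0.0128 [[352.2, 225.1], [307.3, 216.6]]
9 [np.float64(64.7), np.float64(67.5), np.float64(117.0)] 0.0074 [[352.2, 224.8], [307.2, 216.2]]
12 [np.float64(71.5), np.float64(74.6), np.float64(120.8)] 0.0021 [[352.3, 224.4], [307.2, 215.8]]
15 [np.float64(78.4), np.float64(81.6), np.float64(124.7)] -0.003 [[352.4, 224.0], [307.2, 215.3]]
```

Tilt is about 0°: 10 N holds it level, about 24 mm up. I'll lower it so the table stops the tilt near 10°, then loosen the grip so it pivots.

```bash
cat > tilt.py <<'E'
import numpy as np
from h import *
from workcell import r
f=r.grab_frame('wrist');o=r.observe()
p=f['pixels'].astype(float).mean(2)[:100,240:320].mean(1)
row=np.where(p<165)[0][0]
ths=np.arange(-5,20,.25)
th=ths[np.argmin([abs(proj(f,tilt_pt(o,t,-85,0,5))[1]-row) for t in ths])]
print('row',row,'tilt',th,'edge',tilt_pt(o,th,-85,0,0).round(4),'z',o['position'][2].round(4),'F',o['contact_force'].round(1),'grip',o['grasp_force'])
E
python3 -m pendant '[60,0,0,0.003,0,60,0,0,0.0025,0,60,0,0,0,0,60,0,0,0,0,60,0,0,0,0]' 5; python3 tilt.py; python3 -m pendant '[60,0,0,0,0,60,0,0,0,0,60,0,0,0,0,60,0,0,0,0]' 4; python3 tilt.py
```

```text
t: 4.95
position: [0.5334, 0.18, 0.0626]
tool_rot: [[-0.947, 0.32, -0.0], [0.32, 0.947, -0.0], [0.0, -0.0, -1.0]]
contact_force: [0.5, -0.0, -1.8]
grip_width: 0.0643
grasp_force: 5.0
row 65 tilt 9.0 edge [0.4365 0.2127 0.0019] z 0.0626 F [-1.1 -0.2 -2.9] grip 4.999919012188911
t: 5.4
position: [0.5335, 0.18, 0.0626]
tool_rot: [[-0.947, 0.32, 0.0], [0.32, 0.947, 0.0], [-0.0, 0.0, -1.0]]
contact_force: [0.2, -0.3, -1.9]
grip_width: 0.0641
grasp_force: 4.0
row 65 tilt 9.0 edge [0.4367 0.2127 0.0019] z 0.0626 F [ 1.1  0.3 -2. ] grip 3.9999601989984512
```

At 5 N it pivoted until the hooking edge touched the table, at ~9° tilt. I'll lock it with a firm grip, lift it, and stop beside the crate so the wrist camera can see the crate.

```bash
python3 -m pendant '[60,0,0,0,0,60,0,0,0,0,60,0,0,-0.005,0,60,0,0,-0.02,0,60,0,0,-0.03,0,60,0,0,-0.03,0,60,0,0,-0.015,0,60,-0.0139,-0.015,-0.0117,0,60,-0.0139,-0.015,-0.0117,0,60,-0.0139,-0.015,-0.0117,0,60,-0.0139,-0.015,-0.0117,0,60,-0.0139,-0.015,-0.0117,0,60,-0.0139,-0.015,-0.0117,0,60,-0.0139,-0.015,-0.0117,0,60,-0.0139,-0.015,-0.0117,0,60,-0.0139,-0.015,-0.0117,0,60,-0.0139,-0.015,-0.0117,0,60,0,0,0,-3.8,60,0,0,0,-3.8,60,0,0,0,0]' 30
python3 - <<'E'
from workcell import r
import cv2, pickle
f=r.grab_frame('wrist'); o=r.observe();pickle.dump((f,o),open('w3.pkl','wb'))
a=f['pixels'][:300,:400,::-1]
cv2.imwrite('pics/w3.png',cv2.convertScaleAbs(cv2.resize(a,(800,600),interpolation=cv2.INTER_CUBIC),alpha=1.4))
E
python3 tilt.py
```

```text
t: 7.45
position: [0.6168, -0.0069, 0.2797]
tool_rot: [[-0.981, 0.192, -0.0], [0.192, 0.981, 0.0], [0.0, 0.0, -1.0]]
contact_force: [-0.0, -0.2, -2.6]
grip_width: 0.0632
grasp_force: 30.0
row 66 tilt 9.5 edge [0.5171 0.0131 0.2181] z 0.2796 F [-0.7 -0.2 -2.4] grip 29.999573528766632
```

View pics/w3.png

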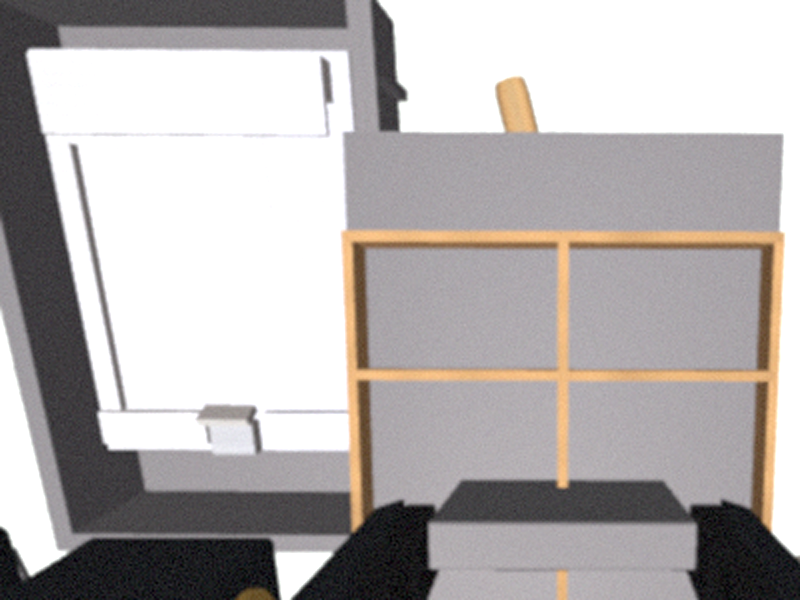

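The lip's free edge runs from (42,135) to (326,135) in this 2× crop. The far wall's inner top edge is at row ~410, and the catch spans about 203–256. All of these are clear, so I can measure the frame directly.

Run:
```python
import pickle,numpy as np
from h import *
f,o=pickle.load(open('w3.pkl','rb'))
P=lambda u,v,z:onz(f,((u+.5)/2-.5,(v+.5)/2-.5),z)
L,Rr=P(42,135,.06),P(326,135,.06); d=Rr-L;print('lip edge',L,Rr,np.linalg.norm(d),'yaw',np.degrees(np.arctan2(d[1],d[0]))-90)
L2=P(28,50,.06);R2=P(322,57,.06);print('lip back',L2,R2)
c=P(229,408,.066);w=[P(110,410,.052),P(340,410,.052)];g=[P(75,145,.051),P(125,408,.051)]
yaw=np.radians(-11.06);X=np.array([np.cos(yaw),np.sin(yaw),0]);Y=np.array([-np.sin(yaw),np.cos(yaw),0])
C0=np.array([.5296,-.194,0]);h=lambda p:(round(1e3*(p-C0)@X,1),round(1e3*(p-C0)@Y,1))
for n,p in dict(lipL=L,lipR=Rr,backL=L2,backR=R2,catch=c,w0=w[0],w1=w[1],g0=g[0],g1=g[1],tcp=o['position']).items():print(n,h(p))
# crate rim: far outer/ inner
for n,p in dict(rimfar=P(200,540,.075),rimright=P(360,60,.075)).items():print(n,h(p))
```

```text
lip edge [ 0.44002936 -0.25139089  0.06      ] [ 0.46869842 -0.10423319  0.06      ] 0.14992432777224593 yaw -11.024195973006627
lip back [ 0.40127933 -0.24188394  0.06      ] [ 0.43304136 -0.0955139   0.06      ]
lipL (np.float64(-76.9), np.float64(-73.5))
lipR (np.float64(-77.0), np.float64(76.4))
backL (np.float64(-116.8), np.float64(-71.6))
backR (np.float64(-113.7), np.float64(78.1))
catch (np.float64(70.2), np.float64(6.9))
w0 (np.float64(75.1), np.float64(-73.1))
w1 (np.float64(75.0), np.float64(66.4))
g0 (np.float64(-73.3), np.float64(-63.5))
g1 (np.float64(74.1), np.float64(-64.4))
tcp (np.float64(49.7), np.float64(200.6))
rimfar (np.float64(150.2), np.float64(-17.7))
rimright (np.float64(-108.6), np.float64(101.7))
```

```bash
python3 -m pendant '[60,0.002,-0.02,0,0,60,0.002,-0.026,0,0,60,0.002,-0.026,0,0,60,0.002,-0.026,0,0,60,0.002,-0.026,0,0,60,0.002,-0.026,0,0,60,0.002,-0.026,0,0,60,0.002,-0.0225,0,0,60,0,0,0.015,0,60,0,0,0.025,0,60,0,0,0.025,0,60,0,0,0.025,0,60,0,0,0.025,0,60,0,0,0.02,0,60,0,0,0.015,0,60,0,0,0.005,0,60,0,0,0,0,60,0,0,0,0]'
python3 - <<'E'
from workcell import r
import cv2, numpy as np
f=r.grab_frame('wrist'); g=r.grab_frame('scene')
a=cv2.resize(f['pixels'][0:150,130:430],(600,300)); b=cv2.resize(g['pixels'][150:270,140:280],(350,300))
cv2.imwrite('pics/w4.png',cv2.convertScaleAbs(np.vstack([a,np.hstack([b,np.zeros((300,250,3),np.uint8)])])[:,:,::-1],alpha=1.2))
E
python3 tilt.py
```

```text
t: 9.35
position: [0.5641, -0.1984, 0.1254]
tool_rot: [[-0.981, 0.192, 0.001], [0.192, 0.981, -0.0], [-0.001, -0.0, -1.0]]
contact_force: [0.4, -0.5, -2.2]
grip_width: 0.0635
grasp_force: 30.0
row 67 tilt 10.25 edge [ 0.4651 -0.1791  0.0625] z 0.1256 F [-1.  -1.  -2.6] grip 29.999552071094513
```

View pics/w4.png

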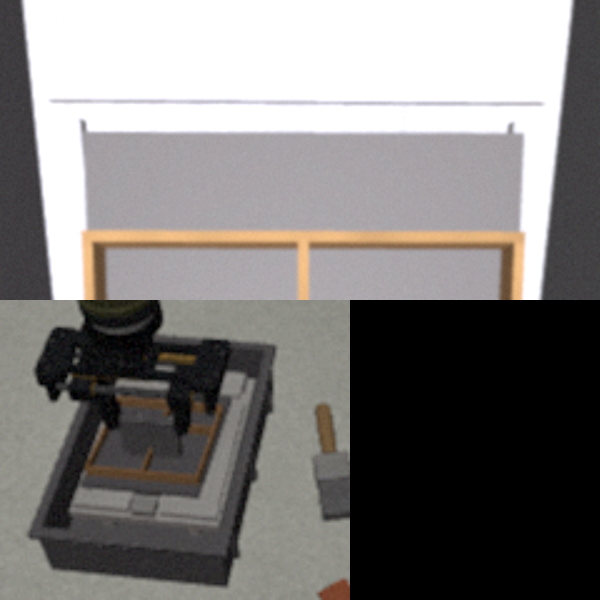

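In the wrist crop the lip's edge spans columns 51–543 and the insert's hooking edge spans 84–523. The insert is therefore ~2 mm too far to +y and ~11 mm clear of the lip. I'll correct that and lower it.

```bash
python3 -m pendant '[60,0,-0.0018,0.004,0,60,0,0,0.005,0,60,0,0,0.003,0,60,0,0,0,0,60,0,0,0,0]' 10; python3 tilt.py;  python3 -m pendant '[60,0,0,0.001,0,60,0,0,0.001,0,60,0,0,0,0]'; python3 -m pendant '[60,0,0,0.001,0,60,0,0,0,0]'
```

```text
t: 10.0
position: [0.563, -0.2, 0.1124]
tool_rot: [[-0.981, 0.192, -0.0], [0.192, 0.981, 0.0], [0.0, 0.0, -1.0]]
contact_force: [0.6, 0.3, -2.6]
grip_width: 0.0636
grasp_force: 10.0
row 67 tilt 10.0 edge [ 0.4638 -0.1807  0.0501] z 0.1125 F [-0.2 -0.  -2.8] grip 9.999802708625793
t: 10.35
position: [0.563, -0.2001, 0.1105]
tool_rot: [[-0.981, 0.192, -0.0], [0.192, 0.981, 0.0], [0.0, 0.0, -1.0]]
contact_force: [0.5, 0.8, -3.3]
grip_width: 0.0636
grasp_force: 10.0
t: 10.55
position: [0.5631, -0.2001, 0.1095]
tool_rot: [[-0.981, 0.192, -0.0], [0.192, 0.981, 0.0], [0.0, 0.0, -1.0]]
contact_force: [-0.5, 0.0, -2.9]
grip_width: 0.0637
grasp_force: 10.0
```

```bash
for i in 1; do python3 -m pendant '[60,0,0,0.001,0,60,0,0,0,0]' | grep -E "position|force:"; python3 -m pendant '[60,0,0,0.001,0,60,0,0,0,0]'| grep -E "position|force:"; done; python3 tilt.py
```

```text
position: [0.5631, -0.2001, 0.1085]
contact_force: [0.2, -0.9, -3.0]
grasp_force: 10.0
position: [0.5632, -0.2001, 0.1075]
contact_force: [0.1, 1.5, -2.5]
grasp_force: 10.0
row 45 tilt 0.25 edge [ 0.4554 -0.179   0.0631] z 0.1076 F [ 1.1  0.7 -2.3] grip 9.999887198209763
```

```bash
sed -i 's/^row=.*/row=next(i for i in range(90) if (p[i:i+9]<165).all())/' tilt.py; python3 tilt.py; python3 -m pendant '[60,0,0,0.001,0,60,0,0,0,0]'| grep -E "position|force:"; python3 tilt.py
```

```text
row 65 tilt 9.25 edge [ 0.4631 -0.1805  0.0465] z 0.1076 F [-0.1  1.2 -1.1] grip 9.99987781047821
position: [0.5633, -0.2001, 0.1066]
contact_force: [0.6, -0.4, -1.1]
grasp_force: 10.0
row 64 tilt 8.75 edge [ 0.4628 -0.1805  0.0464] z 0.1067 F [ 1.2 -0.4 -1. ] grip 9.999918043613434
```

The edge has touched the floor (force change, tilt ~9°). Next I'll slide it under the lip.

```bash
python3 -m pendant '[60,0.002,0,0,0,60,0.002,0,0,0,60,0.002,0,0,0,60,0.002,0,0,0,60,0.002,0,0,0,60,0.002,0,0,0,60,0,0,0,0]'| grep -E "position|force:"; python3 tilt.py; python3 -m pendant '[60,0.002,0,0,0,60,0.002,0,0,0,60,0.002,0,0,0,60,0,0,0,0]'| grep -E "position|force:"; python3 -m pendant '[60,0.001,0,0,0,60,0.001,0,0,0,60,0,0,0,0]'| grep -E "position|force:"
```

```text
position: [0.5508, -0.1977, 0.1065]
contact_force: [-0.6, 0.2, -1.4]
grasp_force: 10.0
row 70 tilt 11.25 edge [ 0.4528 -0.1785  0.0419] z 0.1065 F [-0.3  0.5 -1.3] grip 9.99982550740242
position: [0.545, -0.1966, 0.1066]
contact_force: [-0.0, -0.3, -1.4]
grasp_force: 10.0
position: [0.5434, -0.1962, 0.1066]
contact_force: [-0.1, 0.1, -1.7]
grasp_force: 10.0
```

```bash
python3 -m pendant '[60,0.001,0,0,0,60,0,0,0,0,60,0.001,0,0,0,60,0,0,0,0]'| grep -E "position|contact"; python3 -m pendant '[60,0.001,0,0,0,60,0,0,0,0]'| grep -E "position|contact";python3 -m pendant '[60,0.001,0,0,0,60,0,0,0,0]'| grep -E "position|contact"
```

```text
position: [0.5414, -0.1958, 0.1066]
contact_force: [-0.1, 1.0, -1.1]
position: [0.5404, -0.1957, 0.1066]
contact_force: [0.6, 0.5, -1.8]
position: [0.5394, -0.1955, 0.1066]
contact_force: [-1.0, -0.1, -1.5]
```

```bash
python3 -m pendant '[60,0.001,0,0,0,60,0,0,0,0]'| grep -E "position|contact"
```

```text
position: [0.5384, -0.1953, 0.1066]
contact_force: [0.5, 0.3, -1.8]
```

```bash
python3 -m pendant '[60,0.001,0,0,0,60,0,0,0,0]'| grep -E "position|contact"
```

```text
position: [0.5378, -0.1952, 0.1067]
contact_force: [1.2, 0.2, -1.6]
```

```bash
python3 -m pendant '[60,0.0007,0,0,0,60,0,0,0,0]'| grep -E "position|contact"
```

```text
position: [0.5377, -0.1951, 0.1069]
contact_force: [1.1, -1.6, -0.1]
```

```bash
python3 -m pendant '[60,0.0007,0,0,0,60,0,0,0,0]'| grep -E "position|contact"
```

```text
position: [0.5375, -0.1951, 0.1071]
contact_force: [3.0, -0.8, 0.3]
```

```bash
python3 -m pendant '[60,0.0007,0,0,0,60,0,0,0,0]'| grep -E "position|contact"
```

```text
position: [0.5373, -0.1951, 0.1073]
contact_force: [4.6, -0.7, 2.0]
```

It is home: 4.6 N at TCP x ≈ 0.537, 17–18 mm past the lip's edge. Now I'll turn it down along the arc about the hooked edge (about −1.1 mm in tool x for every 2 mm down).

```bash
python3 -m pendant '[60,-0.0011,0,0.002,0,60,-0.0011,0,0.002,0,60,0,0,0,0]'| grep -E "position|contact"
```

```text
position: [0.5394, -0.1957, 0.1029]
contact_force: [5.2, -1.7, 1.4]
```

```bash
python3 -m pendant '[60,-0.001,0,0.002,0,60,-0.001,0,0.002,0,60,0,0,0,0]'| grep -E "position|contact"
```

```text
position: [0.5412, -0.1961, 0.099]
contact_force: [5.4, -2.6, 1.8]
```

```bash
python3 -m pendant '[60,-0.0009,0,0.002,0,60,0,0,0,0]'| grep -E "position|contact"; python3 tilt.py
```

```text
position: [0.542, -0.1962, 0.0971]
contact_force: [4.5, -2.2, 3.9]
row 85 tilt 18.0 edge [ 0.4518 -0.1786  0.0208] z 0.0971 F [ 4.5 -1.8  2.6] grip 10.000345408916473
```

```bash
python3 -m pendant '[60,-0.0009,0,0.002,0,60,0,0,0,0]'| grep -E "position|contact"
```

```text
position: [0.5429, -0.1964, 0.0949]
contact_force: [5.2, -2.8, 2.9]
```

```bash
python3 -m pendant '[60,-0.0008,0,0.002,0,60,0,0,0,0]' 20| grep -E "position|contact"
```

```text
position: [0.5438, -0.1966, 0.0927]
contact_force: [5.9, -2.9, 0.3]
```

```bash
python3 -m pendant '[60,-0.0008,0,0.002,0,60,0,0,0,0]'| grep -E "position|contact"
```

```text
position: [0.5445, -0.1967, 0.0911]
contact_force: [4.8, -2.5, 4.4]
```

```bash
python3 -m pendant '[60,-0.0008,0,0.002,0,60,0,0,0,0]'| grep -E "position|contact"
```

```text
position: [0.5445, -0.1968, 0.0905]
contact_force: [0.4, -0.2, 17.1]
```

It stopped with a solid 17 N at a height matching the flat position. I'll ease off, let go, rise and check.

```bash
python3 -m pendant '[60,0,0,-0.0015,0,60,0,0,0,0,100,0,0,0,0,100,0,0,0,0,100,0,0,0,0,100,0,0,0,0,100,0,0,-0.005,0,100,0,0,-0.02,0,100,0,0,-0.03,0,100,0,0,-0.03,0,100,0,0,-0.03,0,100,0,0,-0.03,0,100,0,0,-0.02,0,100,0,0,0,0,100,0,0,0,0]'
python3 - <<'E'
from workcell import r
import cv2, numpy as np, pickle
f=r.grab_frame('wrist'); g=r.grab_frame('scene');pickle.dump((f,g),open('w5.pkl','wb'))
a=cv2.resize(f['pixels'][40:300,130:430],(450,390)); b=cv2.resize(g['pixels'][150:270,150:260],(350,390),interpolation=cv2.INTER_CUBIC)
cv2.imwrite('pics/w5.png',cv2.convertScaleAbs(np.hstack([a,b])[:,:,::-1],alpha=1.3))
E
```

```text
t: 17.7
position: [0.5434, -0.1963, 0.255]
tool_rot: [[-0.981, 0.192, -0.0], [0.192, 0.981, -0.0], [0.0, -0.0, -1.0]]
contact_force: [-1.3, 0.4, -0.1]
grip_width: 0.0881
grasp_force: 0.0
```

View pics/w5.png

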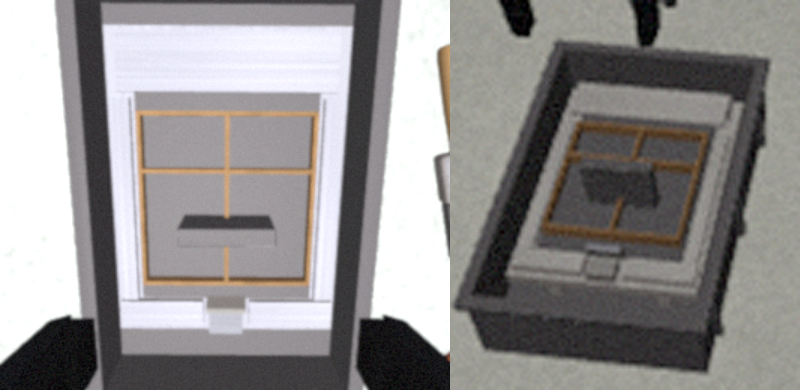

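The insert lies in the recess with its hooking edge under the lip and its catch edge at the nose (wrist crop ~(226,297)). I'll check flatness from the partition rows.

```bash
python3 - <<'E'
import pickle,numpy as np
from h import *
from scipy.optimize import least_squares
f,g=pickle.load(open('w5.pkl','rb'))
p=f['pixels'].astype(float)
or_=(p[:,:,0]-p[:,:,2])   # orange-ness
rows=lambda c0,c1,r0,r1:(lambda w:(w*np.arange(r0,r1)).sum()/w.sum())(np.clip(or_[r0:r1,c0:c1].mean(1)-25,0,None))
cols=lambda r0,r1,c0,c1:(lambda w:(w*np.arange(c0,c1)).sum()/w.sum())(np.clip(or_[r0:r1,c0:c1].mean(0)-25,0,None))
b=[rows(235,270,108,124),rows(235,270,146,162),rows(235,270,220,236)]
print('bar rows',np.round(b,2))
ex=[(cols(r-1,r+2,215,290) ) for r in (135,200)]
yaw=np.radians(-11.04);X=np.array([np.cos(yaw),np.sin(yaw),0]);Y=np.array([-np.sin(yaw),np.cos(yaw),0])
def W(S,th,x,y,z):
    a=np.radians(th);v=np.array([x*np.cos(a)-z*np.sin(a),y,x*np.sin(a)+z*np.cos(a)])/1e3
    return S+X*v[0]+Y*v[1]+np.array([0,0,v[2]])
# slot corner S (edge point) free along X at height .046; tilt free; bars at x=30+1.5 and 170-14-1.5 from edge
E0=np.array([.5296,-.194,0])+.0015*Y
def res(q,zf): 
    S=E0+X*q[0]+np.array([0,0,zf]);return [proj(f,W(S,q[1],x,-15,17))[1]-r for x,r in((31.5,b[0]),(154.5,b[2]))]
for zf in(.045,.0465):
    s=least_squares(res,[-.095,0],args=(zf,),x_scale=[.01,1]);print(zf,'edge x',s.x[0].round(4),'tilt',s.x[1].round(2))
E
python3 - <<'E'
import pickle,cv2,numpy as np
f,g=pickle.load(open('w5.pkl','rb'))
cv2.imwrite('pics/w6.png',cv2.convertScaleAbs(cv2.resize(f['pixels'][215:275,220:340,::-1],(800,400),interpolation=cv2.INTER_CUBIC),alpha=1.1))
E
```

```text
bar rows [115.01 153.5  227.58]
0.045 edge x -0.0962 tilt -2.35
0.0465 edge x -0.0964 tilt -2.88
```

View pics/w6.png

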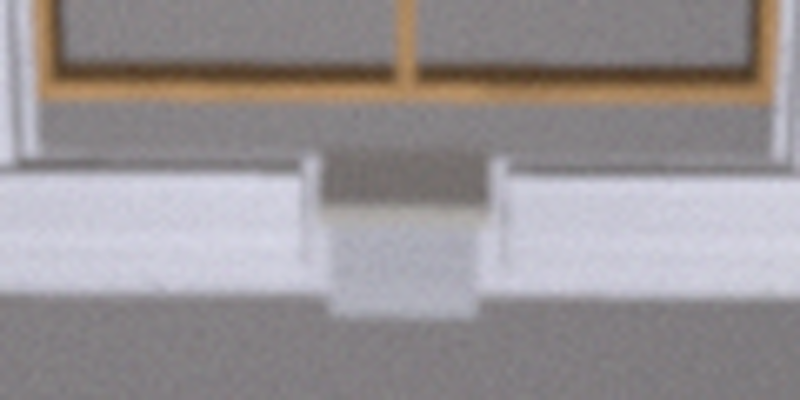

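The catch nose overlaps the plate's edge and there is no sign of the edge standing up. To be sure, I'll press lightly on top of the grip with closed fingers and read the height.

```bash
python3 -m pendant '[0,-0.001,0,0,0,0,0,0,0,0,0,0,0,0.03,0,0,0,0,0.03,0,0,0,0,0.03,0,0,0,0,0.02,0,0,0,0,0.015,0,0,0,0,0.002,0,0,0,0,0.001,0,0,0,0,0,0]' 10| grep -E "position|contact|width"
```

```text
position: [0.5453, -0.1966, 0.1277]
contact_force: [0.2, 0.1, -0.0]
grip_width: 0.01
```

```bash
python3 -m pendant '[0,0,0,0.001,0,0,0,0,0.001,0,0,0,0,0,0]'| grep -E "position|contact|width"
```

```text
position: [0.5449, -0.1966, 0.1254]
contact_force: [-0.5, -0.1, 0.2]
grip_width: 0.0004
```

```bash
python3 -m pendant '[0,0,0,0.001,0,0,0,0,0.001,0,0,0,0,0,0]'| grep -E "position|contact|width"
```

```text
position: [0.5447, -0.1965, 0.1229]
contact_force: [-0.2, 1.1, -0.2]
grip_width: 0.0001
```

No contact yet, so the slab's top is already below the 5.5 mm-raised height. I'll touch down lightly.

```bash
python3 -m pendant '[0,0,0,0.001,0,0,0,0,0.001,0,0,0,0,0,0]'| grep -E "position|contact|width"
```

```text
position: [0.5447, -0.1965, 0.1209]
contact_force: [0.3, -0.3, -0.5]
grip_width: 0.0004
```

```bash
python3 -m pendant '[0,0,0,0.001,0,0,0,0,0,0]'| grep -E "position|contact|width"
```

```text
position: [0.5447, -0.1965, 0.1199]
contact_force: [0.1, 0.8, -0.2]
grip_width: 0.0005
```

```bash
python3 -m pendant '[0,0,0,0.001,0,0,0,0,0,0]'| grep -E "position|contact|width"
```

```text
position: [0.5447, -0.1965, 0.119]
contact_force: [0.8, -0.5, -0.2]
grip_width: 0.0007
```

```bash
python3 -m pendant '[0,0,0,0.001,0,0,0,0,0,0]'| grep -E "position|contact|width"
```

```text
position: [0.5447, -0.1965, 0.118]
contact_force: [-0.5, 1.2, -0.2]
grip_width: 0.0008
```

Run:
```python
import pickle,numpy as np
from h import *
from workcell import r
f,g=pickle.load(open('w5.pkl','rb'));o=r.observe()
p=f['pixels'].astype(float).mean(2)
print('col profile',p[170:215,262:275].mean(1).astype(int).tolist())
print('row198',p[196:201,240:325].mean(0).astype(int).tolist())
R=np.array(o['tool_rot'])
for v in(192,198,204):
    P=onz(f,(281,v),.1);print(v,P.round(4),'rel tool mm',(1e3*R.T@(P-o['position'])).round(1))
print(f['intrinsics'][0,0],f['eye'],o['position'])
```

```text
col profile [123, 123, 123, 123, 123, 123, 123, 122, 123, 124, 122, 123, 113, 85, 56, 47, 48, 48, 48, 48, 47, 49, 75, 107, 120, 122, 122, 122, 121, 123, 121, 120, 120, 118, 115, 121, 123, 123, 122, 123, 122, 122, 122, 123, 122]
row198 [121, 122, 123, 122, 124, 121, 122, 122, 119, 119, 122, 122, 121, 122, 123, 121, 121, 122, 121, 124, 121, 123, 123, 122, 123, 122, 121, 121, 122, 122, 122, 122, 122, 122, 122, 122, 122, 122, 122, 121, 121, 120, 119, 121, 121, 123, 120, 121, 120, 121, 122, 122, 121, 120, 119, 121, 120, 121, 120, 122, 120, 120, 122, 119, 123, 119, 119, 120, 120, 119, 120, 121, 117, 108, 110, 118, 121, 120, 118, 119, 119, 120, 117, 119, 120]
192 [ 0.5374 -0.1942  0.1   ] rel tool mm [ 7.6  0.9 18. ]
198 [ 0.5432 -0.1953  0.1   ] rel tool mm [ 1.7  0.9 18. ]
204 [ 0.5491 -0.1964  0.1   ] rel tool mm [-4.3  0.9 18. ]
316.36042596123934 [ 0.47369812 -0.18178251  0.39880918] [ 0.54468574 -0.1964794   0.11796096]
```

```bash
python3 -m pendant '[0,0,0,0.001,0,0,0,0,0.001,0,0,0,0,0,0]'| grep -E "position|contact|width"
```

```text
position: [0.5447, -0.1965, 0.1159]
contact_force: [0.3, -0.6, -0.6]
grip_width: 0.0004
```

```bash
python3 -m pendant '[0,0,0,0.001,0,0,0,0,0.001,0,0,0,0,0,0]'| grep -E "position|contact|width"
```

```text
position: [0.5447, -0.1965, 0.1139]
contact_force: [-0.3, -0.3, -0.1]
grip_width: 0.0005
```

```bash
python3 -m pendant '[0,0,0,0.001,0,0,0,0,0.001,0,0,0,0,0,0]'| grep -E "position|contact|width"
```

```text
position: [0.5447, -0.1965, 0.1119]
contact_force: [0.1, -0.2, -1.0]
grip_width: 0.0006
```

```bash
python3 -m pendant '[0,0,0,0.001,0,0,0,0,0.001,0,0,0,0,0,0]'| grep -E "position|contact|width"
```

```text
position: [0.5447, -0.1965, 0.1099]
contact_force: [0.2, 0.5, 0.3]
grip_width: 0.0006
```

```bash
python3 -m pendant '[0,0,0,0.001,0,0,0,0,0.001,0,0,0,0,0,0]'| grep -E "position|contact|width"
```

```text
position: [0.5447, -0.1965, 0.108]
contact_force: [0.4, -0.1, -0.3]
grip_width: 0.0005
```

```bash
python3 -m pendant '[0,0,0,0.001,0,0,0,0,0.001,0,0,0,0,0,0]'| grep -E "position|contact|width"
```

```text
position: [0.5447, -0.1965, 0.1059]
contact_force: [0.9, -0.5, -0.2]
grip_width: 0.0004
```

Run:
```python
import numpy as np,pickle
from h import *
from workcell import r
f=r.grab_frame('wrist');o=r.observe();pickle.dump((f,o),open('w7.pkl','wb'))
f5,_=pickle.load(open('w5.pkl','rb'))
p=f['pixels'].astype(float).mean(2)
for c in(215,240,262,281,300,320,345): print(c,p[196:420:6,c-2:c+3].mean(1).astype(int).tolist())
R=np.array(o['tool_rot'])
T=lambda x,y,z:o['position']+R@np.array([x,y,z])/1e3
print('tcp',proj(f,T(0,0,0)),'tip',proj(f,T(0,0,22)),'tip -x side',proj(f,T(9,0,22)))
# slab points (flat): top -x edge & top +x edge & foot, y=0, from the w5 rows
for v,z in((192.3,.1),(204,.1),(183,.062)):
    P=onz(f5,(281,v),z);print(v,P.round(4),proj(f,P))
```

```text
215 [149, 148, 147, 148, 146, 146, 147, 146, 145, 143, 143, 145, 119, 23, 23, 26, 23, 22, 26, 42, 57, 57, 55, 54, 55, 55, 56, 55, 53, 54, 55, 72, 23, 23, 22, 25, 23, 24]
240 [152, 150, 150, 149, 149, 61, 61, 62, 63, 63, 145, 143, 116, 22, 24, 25, 24, 20, 27, 42, 57, 56, 54, 55, 56, 58, 57, 55, 55, 52, 55, 71, 23, 27, 24, 24, 25, 24]
262 [151, 151, 149, 149, 149, 61, 61, 59, 62, 45, 26, 24, 22, 23, 14, 15, 23, 21, 52, 47, 62, 93, 91, 103, 102, 152, 53, 57, 60, 60, 62, 72, 20, 24, 23, 21, 21, 26]
281 [158, 159, 154, 153, 157, 145, 61, 60, 62, 63, 53, 53, 54, 53, 52, 57, 55, 53, 70, 45, 62, 92, 89, 103, 101, 193, 62, 62, 62, 61, 62, 72, 19, 28, 21, 26, 25, 26]
300 [149, 148, 149, 147, 146, 61, 61, 60, 61, 48, 26, 25, 24, 22, 21, 24, 20, 22, 49, 46, 60, 93, 92, 103, 101, 110, 55, 58, 60, 59, 58, 72, 23, 23, 28, 21, 25, 21]
320 [148, 146, 146, 145, 146, 62, 62, 62, 62, 65, 142, 142, 116, 27, 25, 20, 22, 24, 29, 43, 54, 55, 55, 54, 54, 54, 54, 55, 55, 55, 72, 72, 21, 23, 24, 23, 22, 23]
345 [144, 143, 143, 142, 142, 143, 141, 141, 141, 140, 139, 139, 116, 23, 22, 23, 25, 27, 23, 41, 54, 55, 52, 55, 56, 55, 55, 53, 52, 56, 72, 73, 24, 22, 23, 21, 24, 23]
tcp [279.07609171 270.63785715] tip [279.29894268 253.07730526] tip -x side [279.28945322 238.13750857]
192.3 [ 0.5377 -0.1942  0.1   ] [280.85822222 252.20454376]
204 [ 0.5491 -0.1964  0.1   ] [280.85979882 272.93054018]
183 [ 0.5357 -0.1938  0.062 ] [280.87284688 225.23713865]
```

The image numbers show the closed fingertips' lower edge (row ~251) right at the slab's front top edge. Closed fingers evidently stand less far ahead than 22 mm, and contact is imminent, at the flat height.

```bash
python3 -m pendant '[0,0,0,0.001,0,0,0,0,0,0]'| grep -E "position|contact|width"
```

```text
position: [0.5447, -0.1965, 0.105]
contact_force: [-0.3, -0.1, 0.1]
grip_width: 0.0006
```

```bash
python3 -m pendant '[0,0,0,0.001,0,0,0,0,0,0]'| grep -E "position|contact|width"
```

```text
position: [0.5447, -0.1965, 0.104]
contact_force: [0.7, 0.1, -0.6]
grip_width: 0.0008
```

```bash
python3 -m pendant '[0,0,0,0.001,0,0,0,0,0,0]'| grep -E "position|contact|width"
```

```text
position: [0.5447, -0.1965, 0.103]
contact_force: [-0.1, 0.4, 0.4]
grip_width: 0.0004
```

```bash
python3 -m pendant '[0,0,0,0.001,0,0,0,0,0,0]'| grep -E "position|contact|width"
```

```text
position: [0.5447, -0.1965, 0.102]
contact_force: [-1.0, 0.1, 0.4]
grip_width: 0.0002
```

```bash
python3 -m pendant '[0,0,0,0.001,0,0,0,0,0,0]'| grep -E "t:|position|contact|width"
```

```text
t: 23.15
position: [0.5448, -0.1965, 0.1019]
tool_rot: [[-0.981, 0.192, 0.0], [0.192, 0.981, -0.0], [-0.0, -0.0, -1.0]]
contact_force: [-1.7, 0.0, 7.2]
grip_width: 0.0004
```

Contact is solid at 7 N. One small extra press takes it to about 12 N to confirm nothing yields.

```bash
python3 -m pendant '[0,0,0,0.0006,0,0,0,0,0,0,0,0,0,0,0]'| grep -E "t:|position|contact"
```

```text
t: 23.45
position: [0.5448, -0.1965, 0.1019]
tool_rot: [[-0.981, 0.192, 0.0], [0.192, 0.981, -0.0], [-0.001, -0.0, -1.0]]
contact_force: [-3.0, 1.3, 11.6]
```

```bash
python3 -m pendant '[0,0,0,-0.005,0,0,0,0,-0.02,0,0,0,0,-0.03,0,0,0,0,-0.03,0,0,0,0,-0.03,0,0,0.001,0,-0.03,0,0,0,0,-0.0097,0,100,0,0,0,0,100,0,0,0,0,100,0,0,0,0,100,0,0,0,0,100,0,0,0,0]'| grep -E "t:|position|contact"
python3 - <<'E'
import numpy as np,pickle
from workcell import r
f=r.grab_frame('wrist');f5,_=pickle.load(open('w5.pkl','rb'))
print(f['eye'],f5['eye'])
p=f['pixels'].astype(float);b=np.clip(p[:,:,0]-p[:,:,2]-25,0,None)
rows=lambda r0,r1:(lambda w:(w*np.arange(r0,r1)).sum()/w.sum())(b[r0:r1,235:270].mean(1))
print('bars',[round(rows(*q),2) for q in((108,124),(146,162),(220,236))])
print('diff',np.abs(p-f5['pixels'].astype(float))[60:245,200:360].mean())
E
```

```text
t: 24.65
position: [0.5434, -0.1962, 0.2543]
tool_rot: [[-0.981, 0.192, -0.002], [0.192, 0.981, 0.001], [0.002, 0.0, -1.0]]
contact_force: [0.2, 0.0, -0.1]
[ 0.47389442 -0.18176795  0.39813427] [ 0.47369812 -0.18178251  0.39880918]
bars [np.float64(115.36), np.float64(153.81), np.float64(228.15)]
diff 10.740754504504505
```

The insert didn't yield at 11.6 N, and the partition rows haven't changed, so it was already seated. I'm handing the job in.

```bash
python3 -c "
from workcell import r
print(r.job_done())"
```

```text
the job is handed in; nothing more can be done
None
```

The insert is hooked home under the lip, turned down flat under the spring catch and released; the job was handed in at about 25 s. Flatness and the snap were inferred from arm heights, a firm press on the grip and the pictures, not from a catch reading.

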